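# Lift the arepa off the griddle with the turner and tip it onto the plate

### The job

The arepa on the griddle is hot: without touching it with the gripper, slide the turner's blade under it (it will skid until the steel stop bar clamped across the griddle holds it), without ramming or bearing down hard on griddle or bar, lift it well clear with nearly all of it lying on the blade (no more than a finger's width jutting past the leading edge) and carry it to the plate. Tip the blade low over the plate so that the arepa slides off without a hard drop and lies flat near the middle of the plate, toasted side still up, then lay the turner on the bare counter with its blade flat, clear of everything, and let go. Do not let the arepa land on the counter; leave the plate, bowl, spoon, jar and bottle opener where they are.

Things in the scene. Friction and masses are not known exactly. Their poses are not given: they have to be found in the camera images.
- griddle: black cast-iron griddle, immovable, 280 mm (x) by 220 (y), origin: centre of underside. Flat face 18 mm above the counter; rims 12 mm higher at y = +-100 mm; ends open. Across it beyond the arepa a steel stop bar (16 mm high, down to the face) is clamped, near face anywhere at x = 72 to 125 mm, square to x: not measured, find it by feel. It holds firm. The blade goes in from -x.
- arepa: round stiff corn cake, loose, toasted spots on top, 80 mm across, 14 thick, 60-108 g. Origin: centre of underside, z up. Flat underside 66 mm across, then the bottom edge rises 3.5 mm over 6 mm outwards. Friction on iron, steel and plate 0.5 to 0.7: it slides off a blade tipped beyond about 35 degrees; pushed with no stop it skids and does not climb the blade.
- turner: griddle turner, 150 g: flat steel blade 92 mm (its x) by 76 mm (its y) by 2 mm, lying flat on the counter. Origin: centre of the blade's underside; leading edge at x = +46 mm. From the rear edge (x = -44, z = 2 mm) a straight handle rises at 60 degrees above the blade, leaning back to -x; see turner_grip.
- turner_grip (a point): point on the turner handle's centre line, 60 mm along it: x = -74 mm, z = 54 mm in the turner's frame. The wooden grip, 18 mm wide (along y) by 20 mm deep, runs from 30 to 110 mm along the handle; below it is a thin steel neck. Fingers pointing down along the handle lean 30 degrees from vertical.
- turner_edge (a point): middle of the blade's leading edge on its underside
- plate: blue ceramic plate, loose, 0.6 kg, 230 mm across, 20 mm high at the rim. Origin: centre of its underside. Its inside is flat over the middle 140 mm, 5 mm above the counter, then rises to the rim.
- bowl: a small white ceramic bowl, 110 mm across, 50 high; origin: centre of its underside; a bystander
- spoon: a wooden spoon, 260 mm long, lying along its own x, handle to -x; origin: centre of its underside; a bystander
- container: a clear plastic jar with a green screw lid, 98 mm across, 120 high; origin: centre of its underside; a bystander
- opener: a metal bottle opener, about 110 mm long along its own x, 8 high, lying flat; origin: centre of its underside; a bystander
There are look-alikes about, which are no part of the job. Leave any green look-alike of the arepa alone.

How it is judged:
By the outcome, as a careful person would: the job done as asked, in the order asked, and still so for the second after the job is handed in, with the robot touching nothing.
It also fails if it takes over 72 s, if anything falls off the work surface, if the arm or the gripper's body presses on something with over 40 N, if the wrist force passes 120 N, or if a joint passes its speed limit or range.

### The arm

A 6-joint arm with a two-finger parallel gripper is mounted at the origin on the work surface. World frame = base frame: x ahead of the robot, y to its left, z up, the work surface at z = 0. Lengths are in mm, angles in rad, forces in N, time in s.
With the tool pointing down it reaches from about 400 to 925 mm from the base axis. Payload 12.5 kg.
Tool frame: the origin (TCP) lies midway between the tips of the shut fingers; the grasp point (between the pads) lies 19 mm behind it; z points along the fingers, y is the line along which they close (so a half turn about z gives the same grasp; the last joint's range is limited). The gripper opens to 95 mm and grips with 3 to 60 N. Pads are 20 mm wide; open, the fingers measure 119 mm over their backs; the gripper's body (75 mm by 180 mm) begins 59 mm behind the grasp point.
Start: joints at [-1.244, 0.491, 1.559, -0, 1.092, -0.106], TCP at [262.158, -567.38, 214.661] pointing down, gripper open.
Joint ranges: [-3.1, 3.1], [-0.84, 2.19], [0.05, 2.79], [-1.13, 4.28], [0.06, 2.93], [-2.69, 2.69]. Speed limits (rad/s): [2.22, 2.22, 2.79, 3.14, 3.14, 3.14].

### API

Orientations are given as [roll, pitch, yaw] about the fixed x, y, z axes, in that order (R = Rz(yaw) Ry(pitch) Rx(roll)).
In Python, from cell import state, read_camera, camera_info, env gives the robot as it stands.
- The arm moves only by the tool move_arm, never from a script. Its argument "commands" is a list of rows, each a list of 3 entries, a list of its own where there are three numbers: the shift along the world's x, y, z in cm, then the turn, a rotation vector about the world's x, y, z in degrees, then the opening, from 0 (shut) to 1 (fully open). A call has 1 to 10 rows; each row shifts and turns the commanded pose from where the row before left it; what a row does not reach is not made up. A row lasts 1/10 s, in which the tool goes at most 50 mm and 8.59 degrees, less where a joint would pass 70% of its speed; a pose out of reach is approached as far as the arm can. A call with a gripper value outside its range is refused whole. The fingers move at their own pace and stop on an object; the grip force is fixed at half the most. Time passes only in rows, so rows that do not move let the fingers close. It gives the time, the measured TCP pose, the force, the opening and the grip force at its end, in the units of the state.
- state(): the state, without advancing time (a new reading comes with each control period).
- read_camera(name): name is "scene" or "top" or "wrist"; returns the picture (480x640x3 uint8, blue, green, red); there is no depth.
- camera_info(name): a dict with "K" (3x3 intrinsics, pixels), "cam_to_world" (4x4, takes a point from camera to world coordinates). Camera axes: x right, y down, z forward; pixel columns grow to the right and rows downward; lengths in mm; the calibration is good to about 2 mm. The wrist camera is an equidistant fisheye: a pixel r from the principal point sees the ray r / f radians off the axis. A picture is of the moment at which its call begins: read the wrist's pose just before it. camera_info takes no time and is no camera call; for the wrist camera it gives the pose at the moment of the call.
- env.job_done(): hands the job in; it is judged then, once.
The state is a dict: "t": time; "joints": joint angles; "qvel": joint speeds; "tau": joint torques, N m; "eef_pos": TCP position; "tcp_rot": TCP orientation; "ft_force": force on the tool from outside, world axes, zero at the start; "moment": the same for the moment, N m; "opening": opening from 0.0 (shut) to 1.0 (fully open); "grip_force": force on a finger pad.
Only numpy, scipy, OpenCV 4.12 (cv2) and the standard library are available. Lean on these libraries where they do the work, as an engineer would, in place of code of your own. Each camera call takes 0.05 s, during which the arm holds its last target. There are 200 camera calls.

## Working session

There is one attempt and no reset: what is moved stays moved. The work goes in short steps, Python scripts to look and compute and a tool call to move; the robot and the scene stay as the last step left them, time stands still between calls to the robot, and variables do not carry over. Pictures are saved under pics/ and viewed, at most 10 in all, crops included, and the job is handed in when it is done.

Besides the shell and the picture viewer there is one more tool, called in YAML: its name, and indented under it one key for each argument. move_arm: Moves the arm, as the interface text tells. Its arguments: {"type":"object","properties":{"commands":{"type":"array"}},"required":["commands"]}

```bash
mkdir -p pics; cat > h.py <<'E'
import numpy as np,cv2
from cell import state,read_camera,camera_info,env
def ray(name,u,v,z,ci=None):
    ci=ci or camera_info(name);K=np.array(ci["K"]);T=np.array(ci["cam_to_world"])
    d=np.array([(u-K[0,2])/K[0,0],(v-K[1,2])/K[1,1],1.])
    if name=="wrist":
        r=np.hypot(d[0],d[1]);d=np.array([d[0]/r*np.sin(r),d[1]/r*np.sin(r),np.cos(r)]) if r>1e-9 else d
    d=T[:3,:3]@d;o=T[:3,3];return o+d*(z-o[2])/d[2]
E
python3 - <<'E'
from h import *
for n in ("top","scene"):
    cv2.imwrite(f"pics/{n}0.png",read_camera(n)); c=camera_info(n); print(n,np.round(c["K"],1).tolist(),np.round(c["cam_to_world"],3).tolist())
print(state())
E
```

```text
top [[482.8, 0.0, 331.0], [0.0, 482.8, 243.2], [0.0, 0.0, 1.0]] [[-0.026, -0.997, 0.075, 486.475], [-0.999, 0.024, -0.032, 25.178], [0.03, -0.076, -0.997, 1123.412], [0.0, 0.0, 0.0, 1.0]]
scene [[469.4, 0.0, 315.4], [0.0, 469.4, 239.6], [0.0, 0.0, 1.0]] [[0.446, 0.731, -0.517, 1154.927], [0.895, -0.367, 0.253, -291.944], [-0.005, -0.576, -0.818, 1023.756], [0.0, 0.0, 0.0, 1.0]]
{'t': 0.1, 'joints': array([-1.24363914e+00,  4.91504746e-01,  1.55938150e+00, -3.54492831e-05,
        1.09168197e+00, -1.05585149e-01]), 'qvel': array([-2.28762287e-03, -1.78969497e-03, -1.40032501e-03, -2.51513389e-05,
       -1.20395611e-03, -8.53215590e-04]), 'tau': array([ 1.69483195e-03, -6.13623691e+01, -2.58605021e+01,  6.93362346e-02,
        4.70055628e-02, -5.46261754e-05]), 'eef_pos': array([ 262.05547685, -567.17979893,  214.11919799]), 'tcp_rot': array([-3.14061921e+00, -7.15466829e-05,  4.32758655e-01]), 'ft_force': array([ 0.31409397, -0.54829098, -0.01650604]), 'moment': array([0.0084277 , 0.02670834, 0.01074173]), 'grip_force': 0.0, 'opening': 1.0016149844011615}
```

View pics/top0.png

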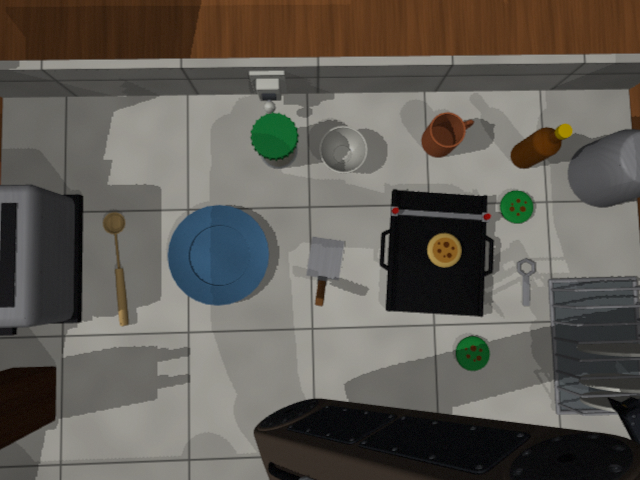

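View pics/scene0.png

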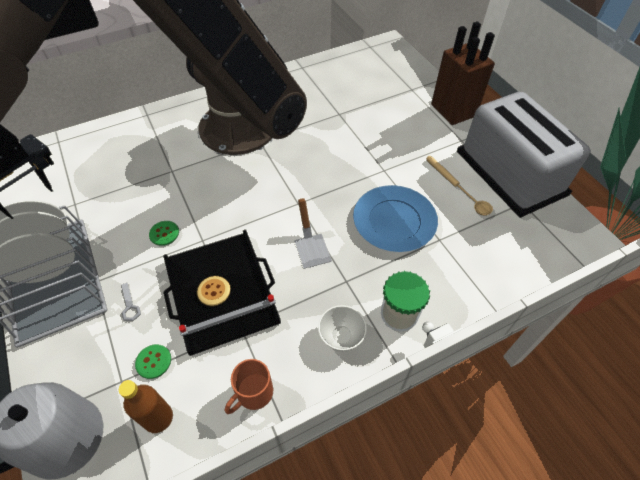

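Top view: the arepa is the beige disc at (444,250) on the griddle. The green discs at (517,207) and (472,353) are look-alikes and stay put. The turner blade is at (326,258) with its handle toward (320,298), the plate is at (220,255), and the stop bar is at row ~215. I'll measure these and confirm with one enlarged crop.

```bash
python3 - <<'E'
from h import *
im=cv2.imread("pics/top0.png"); ci=camera_info("top")
hsv=cv2.cvtColor(im,cv2.COLOR_BGR2HSV)
def big(m,x0,y0,x1,y1,n):
    k=np.zeros_like(m);k[y0:y1,x0:x1]=m[y0:y1,x0:x1]
    c=max(cv2.findContours(k,cv2.RETR_EXTERNAL,cv2.CHAIN_APPROX_NONE)[0],key=cv2.contourArea)
    print(n,cv2.minAreaRect(c),cv2.boundingRect(c)); return c
def P(u,v,z): return np.round(ray("top",u,v,z,ci)[:2],1)
c=big(cv2.inRange(hsv,(10,60,80),(35,255,255)),420,225,470,275,"arepa"); r=cv2.minAreaRect(c); print(P(*r[0],30))
c=big(cv2.inRange(hsv,(95,80,30),(125,255,255)),160,195,280,315,"plate"); e=cv2.fitEllipse(c); print(e,P(*e[0],18))
c=big(cv2.inRange(im,(0,0,0),(45,45,45)),370,180,500,325,"griddle"); b=cv2.boxPoints(cv2.minAreaRect(c)); print([P(*q,24) for q in b])
for u,v in ((395,211),(487,216)): print("red",P(u,v,40))
for u,v in ((391,191),(487,195),(483,315),(387,310)): print("gc",P(u,v,30))
cr=im[165:325,290:500]; cv2.imwrite("pics/crop0.png",cv2.resize(cr,None,fx=3.75,fy=3.75,interpolation=cv2.INTER_CUBIC))
E
```

```text
arepa ((444.00006103515625, 250.0000457763672), (33.941123962402344, 33.941123962402344), 45.0) (427, 233, 35, 35)
[ 546.7 -268.2]
plate ((218.2500457763672, 254.75003051757812), (98.99494934082031, 99.70205688476562), 45.0) (168, 205, 101, 100)
((218.0742950439453, 254.70849609375), (98.34007263183594, 99.95018768310547), 61.8675537109375) [549.4 247.2]
griddle ((435.9166259765625, 264.6503601074219), (112.4810562133789, 96.04840087890625), 3.289242744445801) (380, 215, 114, 101)
[array([ 416.1, -110.8]), array([ 634.8, -131. ]), array([ 613.9, -391.6]), array([ 394.2, -367.3])]
red [ 637.6 -157.3]
red [ 621.5 -367.9]
gc [ 685.6 -151.5]
gc [ 671.6 -374. ]
gc [ 396.9 -350.8]
gc [ 414.4 -132.7]
```

View pics/crop0.png

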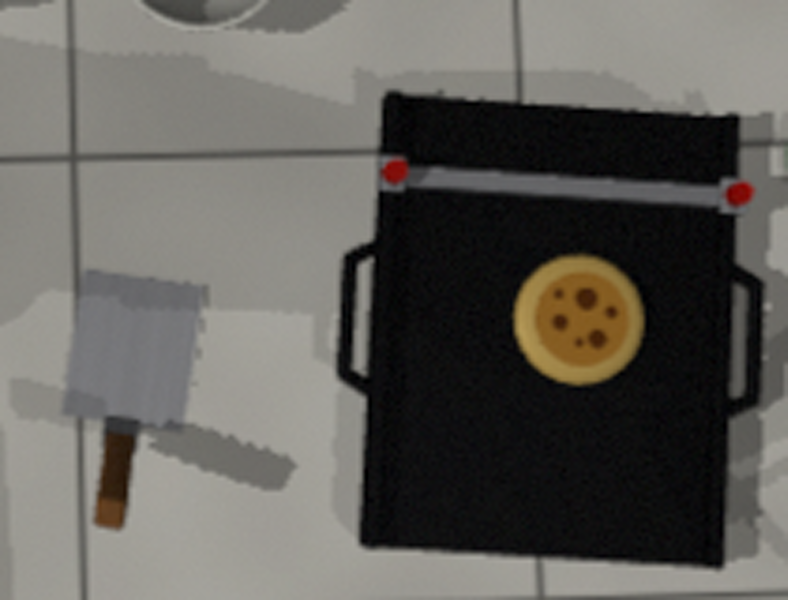

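The crop confirms the arepa at crop (578,320): beige with toasted spots, on the griddle. The bar runs from (410,180) to (720,197), and the blade corners are about (85,270), (207,288), (183,425) and (64,412).

```bash
cat >> h.py <<'E'
from scipy.spatial.transform import Rotation as Ro
def toolR(yaw,tilt): # tilt deg: fingers lean forward from vertical, tool x forward
    return Ro.from_euler('z',yaw,degrees=True)*Ro.from_euler('y',-tilt,degrees=True)*Ro.from_euler('x',180,degrees=True)
def go(p,yaw,tilt):
    s=state();R=Ro.from_euler('xyz',s["tcp_rot"]);T=toolR(yaw,tilt)
    print("shift cm",np.round((np.array(p)-s["eef_pos"])/10,2).tolist(),"rotvec",np.round((T*R.inv()).as_rotvec(degrees=True),2).tolist())
# turner frame: TCP is 41 mm along handle
TG=np.array([-44-41*.5,0,2+41*.866])
def tcp_for(edge,yaw,dn=0): # TCP for leading-edge point (underside) with blade nose-down dn deg; tilt=30-dn
    R=Ro.from_euler('zy',[yaw,dn],degrees=True)
    return np.array(edge)+R.apply(TG-np.array([46,0,0])),yaw,30-dn
E
python3 - <<'E'
from h import *
ci=camera_info("top")
def C(x,y,z): return ray("top",290+(x-1.4)/3.75,165+(y-1.4)/3.75,z,ci)[:2]
B=[C(*q,1) for q in ((85,270),(207,288),(183,425),(64,412))]
f=(B[0]+B[1])/2;r=(B[2]+B[3])/2;d=f-r
print("blade",np.round(B,1).tolist(),"centre",(f+r)/2,"len",np.hypot(*d),"yaw",np.degrees(np.arctan2(d[1],d[0])))
l=B[0]-B[1];print("yaw2",np.degrees(np.arctan2(-l[0],l[1])), "w",np.hypot(*l))
r2=(B[3]-B[2]);print("yaw3",np.degrees(np.arctan2(-r2[0],r2[1])))
print("neck",C(122,425,5),"gripend",C(109,520,100))
b1=C(410,187,34);b2=C(718,205,34);print("bar near",b1,b2)
v=b2-b1; n=np.array([-v[1],v[0]])/np.hypot(*v); print("bar normal",n,np.degrees(np.arctan2(n[1],n[0])))
s=state();print(s["eef_pos"])
T=toolR(0,0);print(Ro.from_euler('xyz',s["tcp_rot"]).as_matrix().round(2).tolist(),toolR(0,30).as_matrix().round(2).tolist())
E
```

```text
blade [[587.2, 32.0], [574.1, -43.6], [489.4, -26.3], [499.4, 47.1]] centre [537.51743531   2.2917564 ] len 87.72041234782654 yaw -10.622056357977119
yaw2 -9.789773518190042 w 76.74822983524395
yaw3 -7.721998698880421
neck [490.41434763  11.47989325] gripend [437.09254403  21.27115815]
bar near [ 630.2365559  -167.12254939] [ 614.92581334 -356.00775958]
bar normal [ 0.99673086 -0.08079346] -4.634175285039875
[ 262.05547685 -567.17979893  214.11919799]
[[0.91, 0.42, -0.0], [0.42, -0.91, 0.0], [0.0, -0.0, -1.0]] [[0.87, -0.0, 0.5], [0.0, -1.0, -0.0], [0.5, 0.0, -0.87]]
```

```bash
python3 - <<'E'
from h import *
p,y,t=tcp_for((582.8,-5.7,0),-10)
a=toolR(y,t).apply([0,0,1]);print(p,p-110*a,a); go(p-110*a,y,t)
E
```

```text
[473.97874329  13.48812363  37.506     ] [419.81431688  23.0387734  132.76879442] [ 0.49240388 -0.08682409 -0.8660254 ]
shift cm [15.78, 59.02, -8.14] rotvec [3.87, -30.21, -34.0]
```

move_arm:
  commands:
    - [[0.8,2.95,0],[0.19,-1.51,-1.7],1]
    - [[0.8,2.95,0],[0.19,-1.51,-1.7],1]
    - [[0.8,2.95,0],[0.19,-1.51,-1.7],1]
    - [[0.8,2.95,0],[0.19,-1.51,-1.7],1]
    - [[0.8,2.95,0],[0.19,-1.51,-1.7],1]
    - [[0.8,2.95,0],[0.19,-1.51,-1.7],1]
    - [[0.8,2.95,0],[0.19,-1.51,-1.7],1]
    - [[0.8,2.95,0],[0.19,-1.51,-1.7],1]
    - [[0.8,2.95,0],[0.19,-1.51,-1.7],1]
    - [[0.8,2.95,0],[0.19,-1.51,-1.7],1]

```text
t: 1.1
eef_pos: [342.2, -271.1, 214.6]
tcp_rot: [3.099, -0.262, 0.138]
ft_force: [0.7, 0.1, 0.3]
opening: 0.999
grip_force: 0.0
```

move_arm:
  commands:
    - [[0.8,2.95,0],[0.19,-1.51,-1.7],1]
    - [[0.8,2.95,0],[0.19,-1.51,-1.7],1]
    - [[0.8,2.95,0],[0.19,-1.51,-1.7],1]
    - [[0.8,2.95,0],[0.19,-1.51,-1.7],1]
    - [[0.8,2.95,0],[0.19,-1.51,-1.7],1]
    - [[0.8,2.95,0],[0.19,-1.51,-1.7],1]
    - [[0.8,2.95,0],[0.19,-1.51,-1.7],1]
    - [[0.8,2.95,0],[0.19,-1.51,-1.7],1]
    - [[0.8,2.95,0],[0.19,-1.51,-1.7],1]
    - [[0.6,2.95,0],[0.19,-1.51,-1.7],1]

```text
t: 2.1
eef_pos: [414.5, 0.3, 214.0]
tcp_rot: [3.128, -0.5, -0.149]
ft_force: [-0.7, -0.6, -0.0]
opening: 0.999
grip_force: 0.0
```

```bash
python3 - <<'E'
from h import *
p,y,t=tcp_for((582.8,-5.7,0),-10)
a=toolR(y,t).apply([0,0,1]); s=state();print(s["t"],s["eef_pos"],s["joints"].round(2)); go(p-80*a,y,t)
c=camera_info("wrist");print(np.round(c["K"],1).tolist())
cv2.imwrite("pics/w1.png",read_camera("wrist"))
K=np.array(c["K"]);T=np.linalg.inv(np.array(c["cam_to_world"]))
R=Ro.from_euler('z',-10,degrees=True)
def pr(X):
    v=T[:3,:3]@X+T[:3,3];th=np.arctan2(np.hypot(v[0],v[1]),v[2]);n=v[:2]/np.hypot(v[0],v[1])*th;return K[0,0]*n[0]+K[0,2],K[1,1]*n[1]+K[1,2]
for n,q in dict(FL=(46,38,2),FR=(46,-38,2),RL=(-46,38,2),RR=(-46,-38,2),neck=(-44,0,2),top=(-99,0,97)).items():
    print(n,np.round(pr(np.array([537.5,2.3,0])+R.apply(q))))
E
```

```text
2.1 [4.14539002e+02 2.92615950e-01 2.14026752e+02] [-0.15  0.05  2.34 -0.05  0.25  1.62]
shift cm [2.0, 2.01, -10.72] rotvec [0.44, -1.45, -1.1]
[[371.6, 0.0, 320.0], [0.0, 371.6, 238.5], [0.0, 0.0, 1.0]]
FL [269. 164.]
FR [334. 165.]
RL [264. 240.]
RR [333. 241.]
neck [298. 239.]
top [291. 277.]
```

View pics/w1.png

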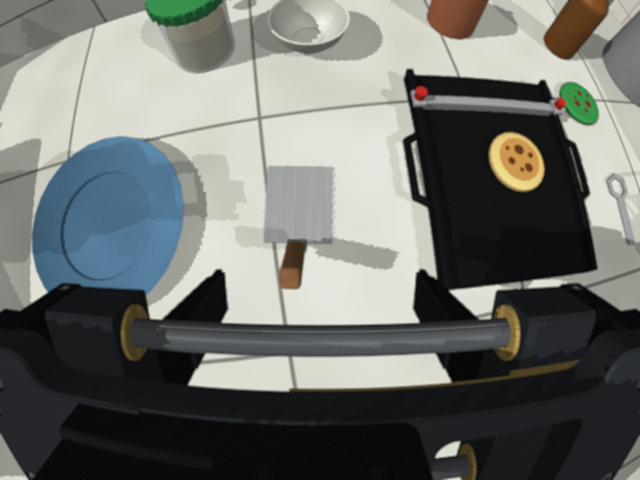

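The wrist view shows the blade corners at (267,166), (333,167), (265,241) and (333,242), within 2 px of where my model predicts them. The grip end is at (291,284). The pose is confirmed, so I'll descend.

move_arm:
  commands:
    - [[0.3,0,-2.2],[0,0,0],1]
    - [[0.3,0,-2.2],[0,0,0],1]
    - [[0.3,0,-2.2],[0,0,0],1]
    - [[0.3,-0.1,-2.2],[0,0,0],1]
    - [[0.3,-0.1,-2.0],[0,0,0],1]
    - [[0,0,0],[0,0,0],1]
    - [[0,0,0],[0,0,0],1]

```text
t: 2.85
eef_pos: [431.7, 3.2, 145.8]
tcp_rot: [3.111, -0.47, -0.149]
ft_force: [0.7, -0.0, 0.5]
opening: 1.001
grip_force: 0.0
```

```bash
python3 - <<'E'
from h import *
go(*tcp_for((582.8,-5.7,0),-10)); print(state()["joints"].round(2))
E
```

```text
shift cm [4.23, 1.03, -10.83] rotvec [1.04, -3.26, -0.64]
[-0.12  0.24  2.38 -0.76  0.07  2.36]
```

Joint 5 is at its limit, because the 30° lean is too much this close in. I'll fit quick kinematics to see how much lean is reachable.

```bash
cat > kin.py <<'E'
from h import *
from scipy.optimize import least_squares
def fk(q,p):
    a,d,L1,L2,Lt=p; Y=lambda x:Ro.from_euler('y',x); 
    R1=Ro.from_euler('z',q[0]);R2=R1*Y(q[1]);R3=R2*Y(q[2]);R4=R3*Ro.from_euler('z',q[3]);R5=R4*Y(q[4])
    return R1.apply([a,0,d])+R2.apply([0,0,L1])+R3.apply([0,0,L2])+R5.apply([0,0,Lt]),R5.apply([0,0,1])
E
python3 - <<'E'
from kin import *
s=state()
D=[([-1.24363914,.491504746,1.5593815,0,1.09168],[262.055,-567.18,214.119]),([-.15,.05,2.34,-.05,.25],[414.54,.29,214.03]),(s["joints"][:5],s["eef_pos"])]
f=lambda p:np.concatenate([(fk(q,p)[0]-x)*w for (q,x),w in zip(D,(1,.2,1))])
best=least_squares(lambda p:np.r_[f(p),(p-np.array([0,300,500,450,300]))*.003],[0,300,500,450,300]);p=best.x
print(p.round(1),f(p).round(1))
print("z axis now",fk(s["joints"],p)[1].round(3),Ro.from_euler('xyz',s["tcp_rot"]).apply([0,0,1]).round(3),s["joints"])
for r,z in ((420,130),(440,110),(474,40),(455,60),(455,120),(578,60)):
  o=[]
  for lean in (30,25,20,15,10,5):
    S=np.pi-np.radians(lean)
    g=lambda q:[p[0]+p[2]*np.sin(q[0])+p[3]*np.sin(q[0]+q[1])+p[4]*np.sin(S)-r,p[1]+p[2]*np.cos(q[0])+p[3]*np.cos(q[0]+q[1])+p[4]*np.cos(S)-z]
    k=least_squares(g,[.3,2.],bounds=([-.84,.05],[2.19,2.79])); o.append((lean,round(S-k.x.sum(),2),round(k.x[1],2),round(k.cost,1)))
  print(r,z,o)
E
```

```text
[1020.4 -290.9 -494.8 -185.7 -854.5] [-61.8 -22.8  -1.    7.9 -11.7 -22.9  -5.4 -14.7   5.6]
z axis now [ 0.443 -0.097 -0.891] [ 0.443 -0.097 -0.891] [-0.11718994  0.24060384  2.38403264 -0.75736521  0.06551944  2.3552001 ]
420 130 [(30, np.float64(-0.07), np.float64(2.5), np.float64(0.0)), (25, np.float64(0.36), np.float64(2.13), np.float64(0.0)), (20, np.float64(0.71), np.float64(1.78), np.float64(0.0)), (15, np.float64(1.05), np.float64(1.42), np.float64(0.0)), (10, np.float64(1.42), np.float64(0.98), np.float64(0.0)), (5, np.float64(2.09), np.float64(0.11), np.float64(0.0))]
440 110 [(30, np.float64(0.08), np.float64(2.44), np.float64(0.0)), (25, np.float64(0.46), np.float64(2.09), np.float64(0.0)), (20, np.float64(0.79), np.float64(1.76), np.float64(0.0)), (15, np.float64(1.11), np.float64(1.41), np.float64(0.0)), (10, np.float64(1.46), np.float64(0.99), np.float64(0.0)), (5, np.float64(2.05), np.float64(0.22), np.float64(0.0))]
474 40 [(30, np.float64(0.58), np.float64(2.13), np.float64(0.0)), (25, np.float64(0.86), np.float64(1.84), np.float64(0.0)), (20, np.float64(1.13), np.
[... 593 characters left out ...]
at64(-0.03), np.float64(2.54), np.float64(0.0)), (25, np.float64(0.38), np.float64(2.18), np.float64(0.0)), (20, np.float64(0.71), np.float64(1.85), np.float64(0.0)), (15, np.float64(1.03), np.float64(1.51), np.float64(0.0)), (10, np.float64(1.36), np.float64(1.12), np.float64(0.0)), (5, np.float64(1.8), np.float64(0.56), np.float64(0.0))]
578 60 [(30, np.float64(0.59), np.float64(2.34), np.float64(0.0)), (25, np.float64(0.79), np.float64(2.1), np.float64(0.0)), (20, np.float64(0.99), np.float64(1.86), np.float64(0.0)), (15, np.float64(1.21), np.float64(1.6), np.float64(0.0)), (10, np.float64(1.44), np.float64(1.31), np.float64(0.0)), (5, np.float64(1.71), np.float64(0.95), np.float64(0.0))]
```

```bash
cat >> h.py <<'E'
LEAN=14.
def tcp2(edge,yaw,dn=0,lean=None,grip=60): # lean = tool lean when blade is level
    lean=LEAN if lean is None else lean
    R=Ro.from_euler('zy',[yaw,dn],degrees=True); th=np.radians(lean)
    g=np.array([-44-grip*.5,0,2+grip*.866])+19*np.array([np.sin(th),0,-np.cos(th)])
    return np.array(edge)+R.apply(g-np.array([46,0,0])),yaw,lean-dn
E
python3 - <<'E'
from h import *
p,y,t=tcp2((582.8,-5.7,0),-10); a=toolR(y,t).apply([0,0,1]);print(p,a)
go(p-75*a,y,t)
E
```

```text
[469.14975425  14.33960469  35.5243812 ] [ 0.23824656 -0.0420093  -0.97029573]
shift cm [1.96, 1.43, -3.75] rotvec [3.72, 12.52, -0.86]
```

move_arm:
  commands:
    - [[0.2,0.1,0],[0.7,2.5,-0.2],1]
    - [[0.3,0.2,-0.3],[0.7,2.5,-0.2],1]
    - [[0.4,0.3,-0.8],[0.7,2.5,-0.2],1]
    - [[0.5,0.4,-1.3],[0.8,2.5,-0.2],1]
    - [[0.5,0.4,-1.3],[0.8,2.5,-0.1],1]
    - [[0,0,0],[0,0,0],1]
    - [[0,0,0],[0,0,0],1]
    - [[0,0,0],[0,0,0],1]

```text
t: 3.65
eef_pos: [449.2, 14.3, 109.8]
tcp_rot: [3.13, -0.276, -0.173]
ft_force: [-0.5, -0.9, 0.7]
opening: 0.998
grip_force: 0.0
```

```bash
python3 - <<'E'
from h import *
go(*tcp2((582.8,-5.7,0),-10)); s=state();print(s["eef_pos"],s["joints"].round(2))
E
```

```text
shift cm [1.99, 0.01, -7.43] rotvec [0.92, 1.65, 0.1]
[449.2253783   14.28274678 109.80044809] [-0.1   0.35  2.26 -0.13  0.26  1.77]
```

move_arm:
  commands:
    - [[0.3,0,-1.2],[0.2,0.3,0],1]
    - [[0.3,0,-1.2],[0.2,0.3,0],1]
    - [[0.3,0,-1.2],[0.2,0.3,0],1]
    - [[0.3,0,-1.2],[0.2,0.3,0],1]
    - [[0.3,0,-1.2],[0.1,0.3,0],1]
    - [[0.3,0,-0.9],[0,0.1,0],1]
    - [[0.2,0,-0.5],[0,0,0],1]
    - [[0,0,0],[0,0,0],1]
    - [[0,0,0],[0,0,0],1]

```text
t: 4.55
eef_pos: [469.6, 14.3, 35.6]
tcp_rot: [3.141, -0.245, -0.176]
ft_force: [-0.2, -0.4, -0.2]
opening: 1.003
grip_force: 0.0
```

```bash
python3 - <<'E'
from h import *
go(*tcp2((582.8,-5.7,0),-10)); s=state();print(s["eef_pos"],s["joints"].round(2))
cv2.imwrite("pics/w2.png",read_camera("wrist"))
E
```

```text
shift cm [-0.05, 0.0, -0.0] rotvec [0.03, 0.01, 0.11]
[469.64652938  14.33104769  35.55925636] [-0.1   0.54  2.26 -0.18  0.11  1.83]
```

View pics/w2.png

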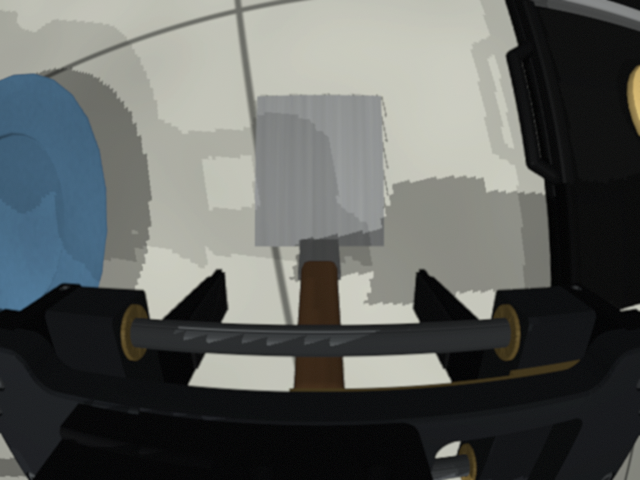

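The blade (255–383, 95–245) and handle (col 320) are centred between the fingers. I'll close the gripper.

move_arm:
  commands:
    - [[0,0,0],[0,0,0],0]
    - [[0,0,0],[0,0,0],0]
    - [[0,0,0],[0,0,0],0]
    - [[0,0,0],[0,0,0],0]
    - [[0,0,0],[0,0,0],0]
    - [[0,0,0],[0,0,0],0]
    - [[0,0,0],[0,0,0],0]
    - [[0,0,0],[0,0,0],0]

```text
t: 5.4
eef_pos: [469.7, 14.3, 35.3]
tcp_rot: [3.141, -0.244, -0.176]
ft_force: [-0.6, 0.1, -0.1]
opening: 0.384
grip_force: 0.0
```

move_arm:
  commands:
    - [[0,0,0],[0,0,0],0]
    - [[0,0,0.5],[0,0,0],0]
    - [[0,0,0.5],[0,0,0],0]
    - [[0,0,1.0],[0,0,0],0]
    - [[0,0,1.0],[0,0,0],0]
    - [[0,0,1.0],[0,0,0],0]
    - [[0,0,1.0],[0,0,0],0]
    - [[0,0,1.0],[0,0,0],0]
    - [[0,0,0],[0,0,0],0]
    - [[0,0,0],[0,0,0],0]

```text
t: 6.4
eef_pos: [469.7, 14.3, 95.7]
tcp_rot: [3.141, -0.245, -0.176]
ft_force: [0.0, 0.2, -1.8]
opening: 0.193
grip_force: 30.0
```

```bash
python3 - <<'E'
from h import *
s=state();print(s["eef_pos"],s["joints"].round(2),s["ft_force"],s["moment"])
cv2.imwrite("pics/w3.png",read_camera("wrist")); im=cv2.imread("pics/w3.png")
cv2.imwrite("pics/top3.png",read_camera("top"))
# griddle frame
O=np.array([542,-252.]);yaw=-4.3;c,sn=np.cos(np.radians(yaw)),np.sin(np.radians(yaw));X=np.array([c,sn]);Y=np.array([-sn,c])
A=np.array([546.7,-268.2]);print("arepa in griddle",(A-O)@X,(A-O)@Y)
b=(np.array([630.2,-167.1])+np.array([614.9,-356.]))/2;print("bar x est",(b-O)@X)
E=A+X*-60
print("edge start",E); p,y,t=tcp2((*E,45),yaw,4);print("tcp",p,y,t);go(p,y,t)
E
```

```text
[469.74265564  14.33443495  95.67190013] [-0.1   0.4   2.21 -0.07  0.28  1.71] [ 0.03008597  0.19307373 -1.79342476] [ 0.11584033  0.29404409 -0.00209715]
arepa in griddle 5.901425502154598 -15.80199914702312
bar x est 81.03930934663946
edge start [ 486.86889199 -263.70127639]
tcp [ 374.54863475 -255.04847009   88.46532562] -4.3 10.0
shift cm [-9.5, -26.94, -0.66] rotvec [0.52, 3.94, 5.81]
```

View pics/w3.png

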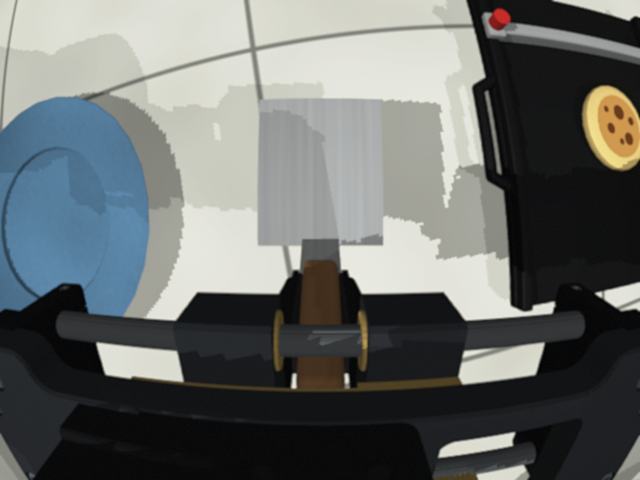

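The turner is held, with the blade level at (259–383, 98–244), sitting a few mm lower in the grip. Next I carry it behind the arepa on the griddle.

move_arm:
  commands:
    - [[-1.6,-1.9,0],[0.05,0.4,0.6],0]
    - [[-1.6,-2.5,0],[0.05,0.4,0.6],0]
    - [[-1.6,-2.5,0],[0.05,0.4,0.6],0]
    - [[-1.6,-2.5,0],[0.05,0.4,0.6],0]
    - [[-1.6,-2.5,0],[0.05,0.4,0.6],0]
    - [[-1.5,-2.5,0],[0.05,0.4,0.6],0]
    - [[0,-2.5,0],[0.05,0.4,0.6],0]
    - [[0,-2.5,0],[0.05,0.4,0.6],0]
    - [[0,-2.5,0],[0.05,0.4,0.6],0]
    - [[0,-2.5,0],[0.05,0.4,0.4],0]

```text
t: 7.5
eef_pos: [374.4, -230.8, 94.8]
tcp_rot: [-3.142, -0.173, -0.075]
ft_force: [0.1, 0.6, -1.2]
opening: 0.188
grip_force: 30.0
```

move_arm:
  commands:
    - [[0,-1.5,0],[0,0,0],0]
    - [[0,-1.0,-0.6],[0,0,0],0]
    - [[0,0,0],[0,0,0],0]
    - [[0,0,0],[0,0,0],0]
    - [[0,0,0],[0,0,0],0]

```text
t: 8.0
eef_pos: [374.6, -253.7, 89.1]
tcp_rot: [-3.141, -0.173, -0.074]
ft_force: [-0.1, 0.4, -2.2]
opening: 0.189
grip_force: 30.0
```

```bash
cat >> h.py <<'E'
O=np.array([542,-252.]);GY=-4.3;gc,gs=np.cos(np.radians(GY)),np.sin(np.radians(GY));GX=np.array([gc,gs]);GYv=np.array([-gs,gc]);A=np.array([546.7,-268.2])
def edge_now(dz=0): # leading edge (x along griddle, y, z) from measured TCP, rigid in grip
    s=state();R=Ro.from_euler('xyz',s["tcp_rot"]);p0,_,_=tcp2((0,0,0),0);off=toolR(0,LEAN).inv().apply(-p0+np.array([0,0,-dz]))
    e=s["eef_pos"]+R.apply(off);b=R*toolR(0,LEAN).inv();f=b.apply([1,0,0])
    print("t",round(s["t"],2),"edge world",e.round(1),"griddle",((e[:2]-O)@GX).round(1),((e[:2]-O)@GYv).round(1),"nose-down",np.degrees(np.arcsin(-f[2])).round(1),"yaw",np.degrees(np.arctan2(f[1],f[0])).round(1),"roll",np.degrees(b.apply([0,1,0])[2]).round(1),"F",s["ft_force"].round(1),"M",s["moment"].round(2),"q",s["joints"].round(2))
E
python3 - <<'E'
from h import *
edge_now(); go(*tcp2((*(A-60*GX),45),GY,4))
cv2.imwrite("pics/w4.png",read_camera("wrist"))
E
```

```text
t 8.0 edge world [ 486.9 -262.1   45.5] griddle -54.2 -14.2 nose-down 4.1 yaw -4.3 roll 0.0 F [-0.1  0.4 -2.2] M [ 0.04  0.2  -0.01] q [-0.81  0.42  2.2   0.29  0.42  0.57]
shift cm [-0.0, -0.14, -0.07] rotvec [-0.01, -0.06, -0.04]
```

View pics/w4.png

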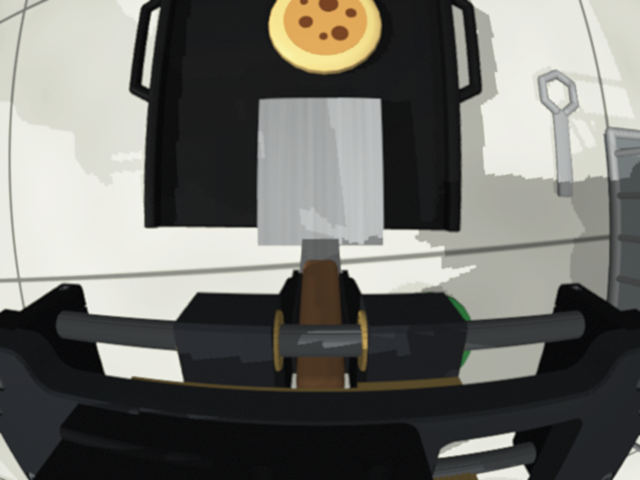

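The blade is square to the griddle (cols 258–383) and ~20 mm behind the arepa (centred at col 325). Now I descend by feel.

move_arm:
  commands:
    - [[0,-0.1,-0.6],[0,0,0],0]
    - [[0,0,-0.5],[0,0,0],0]
    - [[0,0,-0.3],[0,0,0],0]
    - [[0,0,-0.2],[0,0,0],0]
    - [[0,0,0],[0,0,0],0]
    - [[0,0,0],[0,0,0],0]
    - [[0,0,0],[0,0,0],0]

```text
t: 8.75
eef_pos: [374.8, -255.7, 73.4]
tcp_rot: [3.141, -0.174, -0.075]
ft_force: [0.7, -0.8, -0.4]
opening: 0.186
grip_force: 30.0
```

```bash
python3 - <<'E'
from h import *
edge_now()
E
```

```text
t 8.75 edge world [ 487.1 -264.2   29.8] griddle -53.9 -16.3 nose-down 4.0 yaw -4.3 roll -0.0 F [ 0.7 -0.8 -0.4] M [ 0.05  0.2  -0.  ] q [-0.82  0.45  2.21  0.33  0.37  0.53]
```

move_arm:
  commands:
    - [[0,0,-0.1],[0,0,0],0]
    - [[0,0,-0.1],[0,0,0],0]
    - [[0,0,0],[0,0,0],0]
    - [[0,0,0],[0,0,0],0]

```text
t: 9.15
eef_pos: [374.7, -255.7, 71.2]
tcp_rot: [3.141, -0.174, -0.075]
ft_force: [0.6, -0.3, -1.0]
opening: 0.185
grip_force: 30.0
```

move_arm:
  commands:
    - [[0,0,-0.1],[0,0,0],0]
    - [[0,0,-0.1],[0,0,0],0]
    - [[0,0,0],[0,0,0],0]
    - [[0,0,0],[0,0,0],0]

```text
t: 9.55
eef_pos: [374.7, -255.7, 69.2]
tcp_rot: [3.141, -0.174, -0.075]
ft_force: [0.1, -0.8, -0.7]
opening: 0.188
grip_force: 30.0
```

move_arm:
  commands:
    - [[0,0,-0.1],[0,0,0],0]
    - [[0,0,-0.1],[0,0,0],0]
    - [[0,0,0],[0,0,0],0]
    - [[0,0,0],[0,0,0],0]

```text
t: 9.95
eef_pos: [374.8, -255.7, 67.3]
tcp_rot: [3.141, -0.174, -0.075]
ft_force: [-0.6, 1.0, 0.7]
opening: 0.186
grip_force: 30.0
```

```bash
python3 - <<'E'
from h import *
edge_now()
E
```

```text
t 9.95 edge world [ 487.1 -264.2   23.8] griddle -53.8 -16.3 nose-down 4.0 yaw -4.3 roll -0.0 F [-0.6  1.   0.7] M [0.1  0.07 0.02] q [-0.82  0.46  2.21  0.34  0.36  0.52]
```

move_arm:
  commands:
    - [[0,0,-0.1],[0,0,0],0]
    - [[0,0,-0.05],[0,0,0],0]
    - [[0,0,0],[0,0,0],0]
    - [[0,0,0],[0,0,0],0]

```text
t: 10.35
eef_pos: [374.6, -255.6, 66.0]
tcp_rot: [3.141, -0.174, -0.075]
ft_force: [-4.0, 1.1, 5.4]
opening: 0.189
grip_force: 30.0
```

```bash
python3 - <<'E'
from h import *
edge_now()
E
```

```text
t 10.35 edge world [ 486.9 -264.1   22.4] griddle -54.0 -16.2 nose-down 4.0 yaw -4.3 roll -0.0 F [-4.   1.1  5.4] M [0.19 0.1  0.06] q [-0.82  0.47  2.21  0.35  0.35  0.51]
```

Contact is felt at an estimated edge z of ≈23.8, so the blade sits ~6 mm lower in the grip. I'll ease off to a light touch and slide forward.

move_arm:
  commands:
    - [[0,0,-0.0],[0,0,0],0]
    - [[0,0,0.08],[0,0,0],0]
    - [[0.3,-0.02,0],[0,0,0],0]
    - [[0.5,-0.04,0],[0,0,0],0]
    - [[0.5,-0.04,0],[0,0,0],0]
    - [[0.5,-0.04,0],[0,0,0],0]
    - [[0,0,0],[0,0,0],0]

```text
t: 11.05
eef_pos: [393.4, -257.2, 66.5]
tcp_rot: [3.141, -0.174, -0.074]
ft_force: [-0.9, 0.2, -1.8]
opening: 0.19
grip_force: 30.0
```

```bash
python3 - <<'E'
from h import *
edge_now()
E
```

```text
t 11.05 edge world [ 505.8 -265.6   23. ] griddle -35.1 -16.3 nose-down 4.0 yaw -4.3 roll -0.0 F [-0.9  0.2 -1.8] M [0.09 0.25 0.02] q [-0.79  0.48  2.18  0.32  0.37  0.57]
```

move_arm:
  commands:
    - [[0.4,-0.03,0],[0,0,0],0]
    - [[0.4,-0.03,0],[0,0,0],0]
    - [[0.4,-0.03,0],[0,0,0],0]
    - [[0.4,-0.03,0],[0,0,0],0]
    - [[0.4,-0.03,0],[0,0,0],0]
    - [[0,0,0],[0,0,0],0]

```text
t: 11.65
eef_pos: [413.2, -258.7, 66.5]
tcp_rot: [3.141, -0.174, -0.075]
ft_force: [-0.2, 1.2, -2.4]
opening: 0.19
grip_force: 30.0
```

```bash
python3 - <<'E'
from h import *
edge_now()
E
```

```text
t 11.65 edge world [ 525.6 -267.1   23. ] griddle -15.3 -16.3 nose-down 4.0 yaw -4.3 roll -0.0 F [-0.2  1.2 -2.4] M [ 0.1   0.23 -0.03] q [-0.76  0.49  2.14  0.29  0.39  0.63]
```

```bash
cat >> h.py <<'E'
def arepa_w(save,z=31):
    ci=camera_info("wrist");im=read_camera("wrist");cv2.imwrite(save,im)
    h=cv2.cvtColor(im,cv2.COLOR_BGR2HSV);m=cv2.inRange(h,(10,70,110),(32,255,255));m[260:]=0
    c=max(cv2.findContours(m,cv2.RETR_EXTERNAL,cv2.CHAIN_APPROX_NONE)[0],key=cv2.contourArea)
    P=np.array([ray("wrist",*q[0],z,ci)[:2] for q in c]);(x,y),r=cv2.minEnclosingCircle(P.astype(np.float32))
    g=np.array([x,y])-O;print("arepa",round(x,1),round(y,1),"r",round(r,1),"griddle",(g@GX).round(1),(g@GYv).round(1),"px",cv2.boundingRect(c));return im
E
python3 - <<'E'
from h import *
arepa_w("pics/w5.png")
ci=camera_info("wrist");K=np.array(ci["K"])
obj=np.array([[46,38,2],[46,-38,2],[-46,-38,2],[-46,38,2]],float)
def nrm(q):
    o=[]
    for u,v in q:
        d=np.array([(u-K[0,2])/K[0,0],(v-K[1,2])/K[1,1]]);r=np.hypot(*d);o.append(d/r*np.tan(r))
    return np.array(o)
for n in ("w2","w3","w5"):
    g=cv2.cvtColor(cv2.imread(f"pics/{n}.png"),cv2.COLOR_BGR2GRAY)
    g0=dict(w2=[(256,96),(383,96),(383,244),(256,244)]).get(n,[(259,99),(382,99),(382,243),(259,243)])
    q=cv2.cornerSubPix(g,np.array(g0,np.float32).reshape(-1,1,2),(5,5),(-1,-1),(3,40,.01)).reshape(-1,2)
    ok,rv,tv=cv2.solvePnP(obj,nrm(q),np.eye(3),None)
    print(n,q.round(1).tolist(),"t",tv.ravel().round(1),"rot",Ro.from_rotvec(rv.ravel()).as_euler('xyz',degrees=True).round(1))
E
```

```text
arepa 558.2 -269.6 r 39.4 griddle 17.5 -16.3 px (258, 0, 127, 99)
w2 [[256.0, 96.0], [382.6000061035156, 96.80000305175781], [383.29998779296875, 245.60000610351562], [254.5, 245.6999969482422]] t [ -0.5 -41.4 217.8] rot [-179.2    2.3  -89.9]
w3 [[258.5, 100.5], [383.70001220703125, 100.4000015258789], [382.3999938964844, 244.8000030517578], [257.6000061035156, 245.10000610351562]] t [  0.3 -41.4 225. ] rot [179.4   3.8 -89.8]
w5 [[259.1000061035156, 96.9000015258789], [381.0, 97.0], [383.20001220703125, 244.60000610351562], [256.79998779296875, 244.60000610351562]] t [ -0.  -42.3 221.9] rot [-179.9    1.9  -90. ]
```

The arepa is being pushed ahead of the edge at griddle x≈17. Fz reads free, so I'll lower slightly until it touches lightly, then keep sliding.

move_arm:
  commands:
    - [[0.1,-0.01,-0.05],[0,0,0],0]
    - [[0,0,0],[0,0,0],0]
    - [[0,0,0],[0,0,0],0]

```text
t: 12.0
eef_pos: [413.7, -258.7, 66.1]
tcp_rot: [3.141, -0.174, -0.075]
ft_force: [1.8, 0.6, -0.7]
opening: 0.19
grip_force: 30.0
```

move_arm:
  commands:
    - [[0.1,-0.01,-0.05],[0,0,0],0]
    - [[0,0,0],[0,0,0],0]
    - [[0,0,0],[0,0,0],0]

```text
t: 12.3
eef_pos: [414.7, -258.9, 65.8]
tcp_rot: [3.141, -0.174, -0.075]
ft_force: [-2.9, 1.4, 5.4]
opening: 0.188
grip_force: 30.0
```

```bash
python3 - <<'E'
from h import *
edge_now()
E
```

```text
t 12.3 edge world [ 527.  -267.4   22.3] griddle -13.8 -16.4 nose-down 4.0 yaw -4.3 roll -0.0 F [-2.9  1.4  5.4] M [ 0.21 -0.04  0.08] q [-0.75  0.5   2.13  0.29  0.39  0.63]
```

move_arm:
  commands:
    - [[0.3,-0.02,0.03],[0,0,0],0]
    - [[0.3,-0.02,0],[0,0,0],0]
    - [[0.3,-0.02,0],[0,0,0],0]
    - [[0.3,-0.02,0],[0,0,0],0]
    - [[0,0,0],[0,0,0],0]

```text
t: 12.8
eef_pos: [427.3, -259.7, 65.9]
tcp_rot: [3.141, -0.174, -0.075]
ft_force: [0.8, -0.2, 0.7]
opening: 0.185
grip_force: 30.0
```

```bash
python3 - <<'E'
from h import *
edge_now()
E
```

```text
t 12.8 edge world [ 539.6 -268.2   22.4] griddle -1.2 -16.3 nose-down 4.0 yaw -4.3 roll -0.0 F [ 0.8 -0.2  0.7] M [ 0.11 -0.36  0.04] q [-0.74  0.5   2.11  0.27  0.4   0.66]
```

move_arm:
  commands:
    - [[0.25,-0.02,0],[0,0,0],0]
    - [[0.25,-0.02,0],[0,0,0],0]
    - [[0.25,-0.02,0],[0,0,0],0]
    - [[0.25,-0.02,0],[0,0,0],0]
    - [[0,0,0],[0,0,0],0]

```text
t: 13.3
eef_pos: [437.1, -260.5, 65.9]
tcp_rot: [3.141, -0.174, -0.075]
ft_force: [0.4, 0.6, 2.3]
opening: 0.19
grip_force: 30.0
```

```bash
python3 - <<'E'
from h import *
edge_now()
arepa_w("pics/w6.png")
E
```

```text
t 13.3 edge world [ 549.4 -269.    22.4] griddle 8.7 -16.4 nose-down 4.0 yaw -4.3 roll -0.0 F [0.4 0.6 2.3] M [ 0.22 -0.28  0.03] q [-0.72  0.51  2.09  0.26  0.41  0.69]
arepa 580.0 -270.5 r 39.4 griddle 39.2 -15.6 px (256, 0, 128, 102)
```

move_arm:
  commands:
    - [[0.25,-0.02,0],[0,0,0],0]
    - [[0.25,-0.02,0],[0,0,0],0]
    - [[0.25,-0.02,0],[0,0,0],0]
    - [[0.25,-0.02,0],[0,0,0],0]
    - [[0,0,0],[0,0,0],0]

```text
t: 13.85
eef_pos: [447.1, -261.3, 65.9]
tcp_rot: [3.141, -0.174, -0.075]
ft_force: [-0.3, 0.7, 2.5]
opening: 0.188
grip_force: 30.0
```

```bash
python3 - <<'E'
from h import *
edge_now()
arepa_w("pics/w7.png")
E
```

```text
t 13.85 edge world [ 559.5 -269.8   22.3] griddle 18.7 -16.4 nose-down 4.0 yaw -4.3 roll -0.0 F [-0.3  0.7  2.5] M [ 0.17 -0.28  0.07] q [-0.71  0.52  2.07  0.25  0.42  0.71]
arepa 580.4 -271.1 r 39.3 griddle 39.8 -16.1 px (256, 3, 129, 114)
```

move_arm:
  commands:
    - [[0.25,-0.02,0],[0,0,0],0]
    - [[0.25,-0.02,0],[0,0,0],0]
    - [[0.25,-0.02,0],[0,0,0],0]
    - [[0.25,-0.02,0],[0,0,0],0]
    - [[0,0,0],[0,0,0],0]

```text
t: 14.4
eef_pos: [457.1, -262.1, 65.9]
tcp_rot: [3.141, -0.174, -0.075]
ft_force: [1.2, 0.8, 1.6]
opening: 0.19
grip_force: 30.0
```

```bash
python3 - <<'E'
from h import *
edge_now()
arepa_w("pics/w8.png")
E
```

```text
t 14.4 edge world [ 569.4 -270.6   22.3] griddle 28.7 -16.5 nose-down 4.0 yaw -4.3 roll -0.0 F [1.2 0.8 1.6] M [ 0.12 -0.24 -0.01] q [-0.7   0.53  2.05  0.24  0.44  0.74]
arepa 580.6 -271.4 r 39.3 griddle 40.0 -16.5 px (256, 15, 130, 117)
```

The arepa is now held at griddle x≈40, so the bar face is at ≈80, and the blade is sliding under it. I continue to just short of the bar.

move_arm:
  commands:
    - [[0.35,-0.03,0],[0,0,0],0]
    - [[0.35,-0.03,0],[0,0,0],0]
    - [[0.35,-0.03,0],[0,0,0],0]
    - [[0.35,-0.03,0],[0,0,0],0]
    - [[0.35,-0.02,0],[0,0,0],0]
    - [[0.35,-0.02,0],[0,0,0],0]
    - [[0,0,0],[0,0,0],0]

```text
t: 15.15
eef_pos: [478.1, -263.6, 65.9]
tcp_rot: [3.141, -0.174, -0.075]
ft_force: [-0.5, 1.4, 2.5]
opening: 0.192
grip_force: 30.0
```

```bash
python3 - <<'E'
from h import *
edge_now()
arepa_w("pics/w9.png")
E
```

```text
t 15.15 edge world [ 590.4 -272.1   22.4] griddle 49.8 -16.4 nose-down 4.0 yaw -4.3 roll -0.0 F [-0.5  1.4  2.5] M [ 0.12 -0.21  0.03] q [-0.67  0.55  2.    0.22  0.46  0.78]
arepa 581.2 -271.8 r 39.4 griddle 40.6 -16.8 px (255, 44, 133, 123)
```

move_arm:
  commands:
    - [[0.35,-0.03,0],[0,0,0],0]
    - [[0.35,-0.03,0],[0,0,0],0]
    - [[0.35,-0.03,0],[0,0,0],0]
    - [[0.35,-0.02,0],[0,0,0],0]
    - [[0.35,-0.02,0],[0,0,0],0]
    - [[0,0,0],[0,0,0],0]

```text
t: 15.8
eef_pos: [495.4, -264.9, 65.9]
tcp_rot: [3.141, -0.174, -0.075]
ft_force: [-0.6, 0.7, 3.0]
opening: 0.185
grip_force: 30.0
```

```bash
python3 - <<'E'
from h import *
edge_now()
arepa_w("pics/w10.png",33)
E
```

```text
t 15.8 edge world [ 607.7 -273.4   22.3] griddle 67.2 -16.4 nose-down 4.0 yaw -4.3 roll -0.0 F [-0.6  0.7  3. ] M [ 0.15 -0.23  0.08] q [-0.65  0.56  1.96  0.21  0.48  0.81]
arepa 581.0 -271.8 r 39.3 griddle 40.3 -16.8 px (254, 68, 135, 129)
```

move_arm:
  commands:
    - [[0.2,-0.02,0],[0,0,0],0]
    - [[0.2,-0.01,0],[0,0,0],0]
    - [[0.2,-0.02,0],[0,0,0],0]
    - [[0.1,-0.01,0],[0,0,0],0]
    - [[0,0,0],[0,0,0],0]

```text
t: 16.35
eef_pos: [502.0, -265.4, 65.9]
tcp_rot: [3.141, -0.174, -0.075]
ft_force: [-3.3, 0.8, 4.9]
opening: 0.188
grip_force: 30.0
```

move_arm:
  commands:
    - [[0.1,-0.01,0],[0,0,0],0]
    - [[0.1,-0.01,0],[0,0,0],0]
    - [[0,0,0],[0,0,0],0]

```text
t: 16.65
eef_pos: [504.0, -265.6, 65.9]
tcp_rot: [3.141, -0.173, -0.075]
ft_force: [-4.6, 0.1, 6.0]
opening: 0.188
grip_force: 30.0
```

```bash
python3 - <<'E'
from h import *
edge_now()
arepa_w("pics/w11.png",33)
E
```

```text
t 16.65 edge world [ 616.2 -274.    22.3] griddle 75.7 -16.4 nose-down 4.1 yaw -4.3 roll -0.0 F [-4.6  0.1  6. ] M [0.12 0.22 0.02] q [-0.65  0.57  1.94  0.2   0.49  0.83]
arepa 581.4 -271.9 r 39.4 griddle 40.8 -16.9 px (254, 81, 135, 131)
```

Fx is rising gently, and the arepa juts only ~5 mm past the edge. Now I lift, rolling the blade level.

move_arm:
  commands:
    - [[-0.1,0.01,0.05],[0,0,0],0]
    - [[0,0,0.15],[-0.05,-0.7,0],0]
    - [[0,0,0.2],[-0.05,-0.7,0],0]
    - [[0,0,0.3],[-0.05,-0.7,0],0]
    - [[0,0,0.4],[-0.05,-0.7,0],0]
    - [[0,0,0.5],[-0.05,-0.7,0],0]
    - [[0,0,0.5],[-0.05,-0.7,0],0]
    - [[0,0,0.6],[0,0,0],0]
    - [[0,0,0.6],[0,0,0],0]
    - [[0,0,0],[0,0,0],0]

```text
t: 17.7
eef_pos: [503.6, -265.9, 99.9]
tcp_rot: [3.14, -0.249, -0.075]
ft_force: [-0.1, 0.5, -2.3]
opening: 0.188
grip_force: 30.0
```

```bash
python3 - <<'E'
from h import *
edge_now()
im=arepa_w("pics/w12.png",55)
E
```

```text
t 17.7 edge world [ 618.9 -274.6   64.9] griddle 78.3 -16.8 nose-down -0.3 yaw -4.3 roll -0.1 F [-0.1  0.5 -2.3] M [ 0.1   0.42 -0.01] q [-0.67  0.5   1.97  0.3   0.48  0.73]
arepa 588.2 -272.9 r 42.9 griddle 47.6 -17.4 px (254, 81, 136, 131)
```

View pics/w12.png

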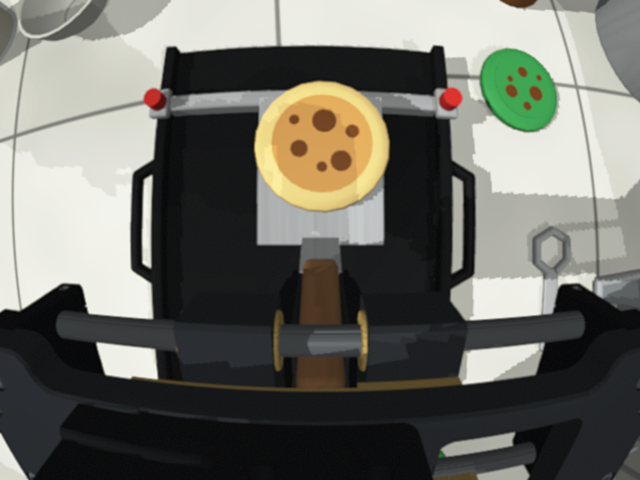

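The arepa (254–390, 81–212) lies fully on the blade, with a small jut at the leading edge (row 81 against ~97 for the blade, mostly parallax). I lift higher and carry it to the plate.

```bash
cat >> h.py <<'E'
DZ=5.6
PC=np.array([549.4,247.2])
def tcp3(edge,yaw,dn):
    p,y,t=tcp2(edge,yaw,dn);return p+Ro.from_euler('zy',[yaw,dn],degrees=True).apply([0,0,DZ]),y,t
def pl(back,z,dn,yaw=10): # edge `back` mm behind plate centre
    d=np.array([np.cos(np.radians(yaw)),np.sin(np.radians(yaw))]);return tcp3((*(PC-back*d),z),yaw,dn)
E
python3 - <<'E'
from h import *
p,y,t=pl(25,90,-3);print(p,y,t);go(p,y,t)
E
```

```text
[409.13303032 222.81919087 125.12002738] 10 17.0
shift cm [-9.44, 48.85, 2.57] rotvec [0.18, -2.78, 14.3]
```

move_arm:
  commands:
    - [[0,0,0.5],[0,-0.9,0],0]
    - [[0,0,0.9],[0,-0.9,0],0]
    - [[0,0.2,0.8],[0,-0.9,0],0]
    - [[0,0.6,0.4],[0,0,0],0]
    - [[0,1.0,0],[0,0,0.3],0]
    - [[-0.2,1.4,0],[0,0,0.5],0]
    - [[-0.3,1.8,0],[0,0,0.6],0]
    - [[-0.4,2.0,0],[0,0,0.7],0]
    - [[-0.5,2.0,0],[0,0,0.7],0]
    - [[-0.5,2.0,0],[0,0,0.7],0]

```text
t: 18.75
eef_pos: [483.5, -153.4, 124.8]
tcp_rot: [-3.138, -0.294, -0.014]
ft_force: [-1.1, -0.1, -2.3]
opening: 0.187
grip_force: 30.0
```

move_arm:
  commands:
    - [[-0.5,2.2,0],[0,0,0.7],0]
    - [[-0.5,2.2,0],[0,0,0.7],0]
    - [[-0.5,2.2,0],[0,0,0.7],0]
    - [[-0.5,2.2,0],[0,0,0.7],0]
    - [[-0.5,2.2,0],[0,0,0.7],0]
    - [[-0.5,2.2,0],[0,0,0.7],0]
    - [[-0.5,2.2,0],[0,0,0.7],0]
    - [[-0.5,2.2,0],[0,0,0.7],0]
    - [[-0.5,2.2,0],[0,0,0.7],0]
    - [[-0.5,2.2,0],[0,0,0.7],0]

```text
t: 19.75
eef_pos: [433.0, 66.2, 124.9]
tcp_rot: [-3.138, -0.294, 0.109]
ft_force: [0.2, 0.7, -2.5]
opening: 0.19
grip_force: 30.0
```

move_arm:
  commands:
    - [[-0.5,2.2,0],[0,0,0.7],0]
    - [[-0.5,2.2,0],[0,0,0.7],0]
    - [[-0.5,2.2,0],[0,0,0.7],0]
    - [[-0.4,2.1,0],[0,0,0.7],0]
    - [[-0.3,1.9,0],[0,0,0.6],0]
    - [[-0.1,1.6,0],[0,0,0.2],0]
    - [[0,1.2,0],[0,0,0],0]
    - [[0,0.8,0],[0,0,0],0]
    - [[0,0.4,0],[0,0,0],0]
    - [[0,0.0,0],[0,0,0],0]

```text
t: 20.75
eef_pos: [410.4, 211.1, 124.8]
tcp_rot: [-3.138, -0.294, 0.171]
ft_force: [-0.1, -0.5, -2.8]
opening: 0.188
grip_force: 30.0
```

```bash
python3 - <<'E'
from h import *
edge_now(DZ);go(*pl(25,90,-3));arepa_w("pics/w13.png",106)
im=read_camera("top");cv2.imwrite("pics/top4.png",im)
h=cv2.cvtColor(im,cv2.COLOR_BGR2HSV);c=max(cv2.findContours(cv2.inRange(h[200:310,165:275],(95,80,30),(125,255,255)),cv2.RETR_EXTERNAL,2)[0],key=cv2.contourArea);print(cv2.boundingRect(c))
E
```

```text
t 20.75 edge world [526.  231.3  89.5] griddle -52.2 480.8 nose-down -2.9 yaw 9.9 roll 0.2 F [-0.1 -0.5 -2.8] M [-0.02  0.48  0.04] q [ 0.36  0.33  2.23 -0.18  0.3   1.92]
shift cm [-0.13, 1.17, 0.03] rotvec [-0.18, -0.17, 0.12]
arepa 489.6 224.8 r 38.8 griddle -88.0 471.5 px (255, 82, 134, 130)
(3, 5, 101, 99)
```

```bash
python3 - <<'E'
from h import *
s=state();p0=s["eef_pos"]
for b,z,dn in ((25,60,10),(25,20,24),(25,13,30),(25,13,36),(25,13,42),(45,13,42),(85,16,42)):
    p,y,t=pl(b,z,dn);print((b,z,dn),((p-p0)/10).round(2),"lean",t);p0=p
print("turn axis",Ro.from_euler('z',10,degrees=True).apply([0,1,0]).round(3))
E
```

```text
(25, 60, 10) [ 0.93  1.24 -0.46] lean 4.0
(25, 20, 24) [ 1.77 -0.   -1.64] lean -10.0
(25, 13, 30) [0.92 0.   0.16] lean -16.0
(25, 13, 36) [1.01 0.   0.76] lean -22.0
(25, 13, 42) [1.08 0.   0.65] lean -28.0
(45, 13, 42) [-1.97 -0.35  0.  ] lean -28.0
(85, 16, 42) [-3.94 -0.69  0.3 ] lean -28.0
turn axis [-0.174  0.985  0.   ]
```

```bash
sed -i "s/'zy'/'ZY'/" h.py; python3 - <<'E'
from h import *
s=state();p0=s["eef_pos"]
for b,z,dn in ((25,60,10),(25,20,24),(25,13,30),(25,13,36),(25,13,42),(45,13,42),(85,16,42)):
    p,y,t=pl(b,z,dn);print((b,z,dn),((p-p0)/10).round(2),"lean",t);p0=p
E
```

```text
(25, 60, 10) [ 0.92  1.39 -0.43] lean 4.0
(25, 20, 24) [ 1.75  0.31 -1.6 ] lean -10.0
(25, 13, 30) [0.92 0.16 0.18] lean -16.0
(25, 13, 36) [1.   0.18 0.78] lean -22.0
(25, 13, 42) [1.08 0.19 0.67] lean -28.0
(45, 13, 42) [-1.97 -0.35  0.  ] lean -28.0
(85, 16, 42) [-3.94 -0.69  0.3 ] lean -28.0
```

move_arm:
  commands:
    - [[0.1,0.2,-0.1],[-0.45,2.56,0],0]
    - [[0.2,0.3,-0.1],[-0.45,2.56,0],0]
    - [[0.2,0.3,-0.1],[-0.45,2.56,0],0]
    - [[0.2,0.3,-0.1],[-0.45,2.56,0],0]
    - [[0.2,0.3,0],[-0.45,2.56,0],0]
    - [[0,0,0],[0,0,0],0]
    - [[0,0,0],[0,0,0],0]

```text
t: 21.55
eef_pos: [420.0, 224.0, 120.7]
tcp_rot: [-3.139, -0.068, 0.17]
ft_force: [0.5, -0.1, -1.5]
opening: 0.19
grip_force: 30.0
```

move_arm:
  commands:
    - [[0.35,0.06,-0.3],[-0.49,2.76,0],0]
    - [[0.35,0.06,-0.3],[-0.49,2.76,0],0]
    - [[0.35,0.06,-0.3],[-0.49,2.76,0],0]
    - [[0.35,0.06,-0.3],[-0.49,2.76,0],0]
    - [[0.35,0.06,-0.3],[-0.4,2.0,0],0]
    - [[0,0,0],[0,0,0],0]
    - [[0,0,0],[0,0,0],0]

```text
t: 22.25
eef_pos: [437.2, 227.1, 105.7]
tcp_rot: [-3.141, 0.163, 0.17]
ft_force: [0.9, -0.3, -2.2]
opening: 0.19
grip_force: 30.0
```

```bash
python3 - <<'E'
from h import *
edge_now(DZ);go(*pl(25,13,30));arepa_w("pics/w14.png",40)
E
```

```text
t 22.25 edge world [525.6 242.3  22.2] griddle -53.4 491.7 nose-down 23.3 yaw 9.7 roll 0.0 F [ 0.9 -0.3 -2.2] M [ 0.02 -0.08  0.  ] q [0.33 0.51 1.9  0.03 0.89 1.71]
shift cm [0.94, 0.2, 0.06] rotvec [-1.16, 6.57, 0.29]
arepa 497.1 237.0 r 40.5 griddle -81.5 484.2 px (255, 78, 134, 130)
```

move_arm:
  commands:
    - [[0.24,0.05,0.01],[-0.3,1.65,0],0]
    - [[0.24,0.05,0.01],[-0.3,1.65,0],0]
    - [[0.24,0.05,0.02],[-0.3,1.65,0],0]
    - [[0.24,0.05,0.02],[-0.3,1.65,0],0]
    - [[0,0,0],[0,0,0],0]
    - [[0,0,0],[0,0,0],0]

```text
t: 22.9
eef_pos: [446.9, 229.3, 106.5]
tcp_rot: [3.141, 0.28, 0.17]
ft_force: [-0.1, -0.0, -2.7]
opening: 0.189
grip_force: 30.0
```

```bash
python3 - <<'E'
from h import *
edge_now(DZ);go(*pl(25,12,34));arepa_w("pics/w15.png",35)
E
```

```text
t 22.9 edge world [525.2 242.7  13.2] griddle -53.9 492.0 nose-down 30.0 yaw 9.7 roll -0.0 F [-0.1 -0.  -2.7] M [ 0.11 -0.21  0.  ] q [0.32 0.57 1.8  0.05 1.05 1.69]
shift cm [0.63, 0.09, 0.41] rotvec [-0.64, 3.93, 0.27]
arepa 512.4 240.3 r 39.1 griddle -66.4 488.7 px (255, 57, 133, 126)
```

The arepa has slid a little and its front rests on the plate. I'll tip further while advancing ~20 mm toward the middle.

move_arm:
  commands:
    - [[0.5,0.09,0.07],[-0.13,0.8,0],0]
    - [[0.5,0.09,0.08],[-0.13,0.8,0],0]
    - [[0.5,0.09,0.08],[-0.13,0.8,0],0]
    - [[0.5,0.09,0.09],[-0.13,0.8,0],0]
    - [[0.5,0.09,0.09],[-0.13,0.8,0],0]
    - [[0,0,0],[0,0,0],0]
    - [[0,0,0],[0,0,0],0]

```text
t: 23.65
eef_pos: [472.4, 233.9, 110.3]
tcp_rot: [3.142, 0.352, 0.17]
ft_force: [-0.3, -0.7, -2.0]
opening: 0.188
grip_force: 30.0
```

```bash
python3 - <<'E'
from h import *
edge_now(DZ);go(*pl(5,12,40));arepa_w("pics/w16.png",30)
E
```

```text
t 23.65 edge world [543.7 246.1  11.5] griddle -35.6 496.8 nose-down 34.2 yaw 9.7 roll -0.0 F [-0.3 -0.7 -2. ] M [ 0.11 -0.22  0.05] q [0.31 0.62 1.69 0.05 1.18 1.68]
shift cm [1.11, 0.17, 0.74] rotvec [-1.0, 5.76, 0.27]
arepa 538.5 244.9 r 39.8 griddle -40.7 495.2 px (255, 45, 133, 127)
```

move_arm:
  commands:
    - [[0.37,0.06,0.2],[-0.3,1.6,0],0]
    - [[0.37,0.06,0.2],[-0.3,1.6,0],0]
    - [[0.37,0.06,0.2],[-0.3,1.6,0],0]
    - [[0.2,0.04,0.14],[-0.2,1.0,0],0]
    - [[0,0,0],[0,0,0],0]
    - [[0,0,0],[0,0,0],0]

```text
t: 24.3
eef_pos: [485.2, 236.1, 117.8]
tcp_rot: [3.14, 0.454, 0.169]
ft_force: [0.4, -0.1, -1.6]
opening: 0.187
grip_force: 30.0
```

```bash
python3 - <<'E'
from h import *
edge_now(DZ);arepa_w("pics/w17.png",25)
E
```

```text
t 24.3 edge world [546.2 246.4  12.1] griddle -33.2 497.3 nose-down 40.0 yaw 9.6 roll -0.1 F [ 0.4 -0.1 -1.6] M [ 0.11 -0.31 -0.02] q [0.3  0.67 1.6  0.06 1.33 1.68]
arepa 540.7 245.3 r 42.6 griddle -38.6 495.8 px (254, 43, 134, 128)
```

move_arm:
  commands:
    - [[-0.3,-0.05,-0.1],[0,0,0],0]
    - [[-0.4,-0.07,-0.1],[0,0,0],0]
    - [[-0.4,-0.07,-0.1],[0,0,0],0]
    - [[-0.4,-0.07,0],[0,0,0],0]
    - [[-0.4,-0.07,0],[0,0,0],0]
    - [[0,0,0],[0,0,0],0]

```text
t: 24.95
eef_pos: [465.9, 232.7, 115.1]
tcp_rot: [3.139, 0.455, 0.169]
ft_force: [-0.2, 0.7, -2.6]
opening: 0.19
grip_force: 30.0
```

```bash
python3 - <<'E'
from h import *
edge_now(DZ);arepa_w("pics/w18.png",22)
E
```

```text
t 24.95 edge world [526.9 243.    9.3] griddle -52.2 492.5 nose-down 40.1 yaw 9.7 roll -0.1 F [-0.2  0.7 -2.6] M [ 0.08 -0.27 -0.03] q [0.31 0.65 1.65 0.06 1.3  1.68]
arepa 539.1 244.6 r 41.7 griddle -40.1 495.0 px (253, 14, 136, 131)
```

move_arm:
  commands:
    - [[-0.4,-0.07,0],[0,0,0],0]
    - [[-0.4,-0.07,0],[0,0,0],0]
    - [[-0.4,-0.07,0],[0,0,0],0]
    - [[-0.4,-0.07,0],[0,0,0],0]
    - [[-0.4,-0.07,0],[0,0,0],0]
    - [[-0.4,-0.07,0],[0,0,0],0]
    - [[-0.4,-0.07,0],[0,0,0],0]
    - [[-0.4,-0.07,0],[0,0,0],0]
    - [[-0.3,-0.05,0],[0,0,0],0]
    - [[0,0,0],[0,0,0],0]

```text
t: 26.0
eef_pos: [431.1, 226.7, 115.0]
tcp_rot: [3.14, 0.455, 0.169]
ft_force: [0.3, -0.2, -2.4]
opening: 0.188
grip_force: 30.0
```

```bash
python3 - <<'E'
from h import *
edge_now(DZ)
im=read_camera("top");s=read_camera("scene");ci=camera_info("top")
a=cv2.resize(im[195:315,160:280],None,fx=4,fy=4,interpolation=2);b=cv2.resize(s[160:280,330:450],None,fx=4,fy=4,interpolation=2)[:480,:320];cv2.imwrite("pics/place.png",np.hstack([a,b]))
h=cv2.cvtColor(im,cv2.COLOR_BGR2HSV);m=cv2.inRange(h,(10,70,90),(32,255,255));k=np.zeros_like(m);k[200:310,165:275]=m[200:310,165:275]
c=max(cv2.findContours(k,0,1)[0],key=cv2.contourArea);print(cv2.boundingRect(c));(u,v),r=cv2.minEnclosingCircle(c);print(ray("top",u,v,19,ci)[:2]-PC,r)
E
```

```text
t 26.0 edge world [492.1 236.9   9.3] griddle -86.4 483.8 nose-down 40.0 yaw 9.6 roll -0.1 F [ 0.3 -0.2 -2.4] M [ 0.05 -0.35 -0.04] q [0.31 0.61 1.74 0.06 1.25 1.68]
(220, 243, 17, 25)
[ -0.03556738 -18.12594274] 12.971221923828125
```

View pics/place.png

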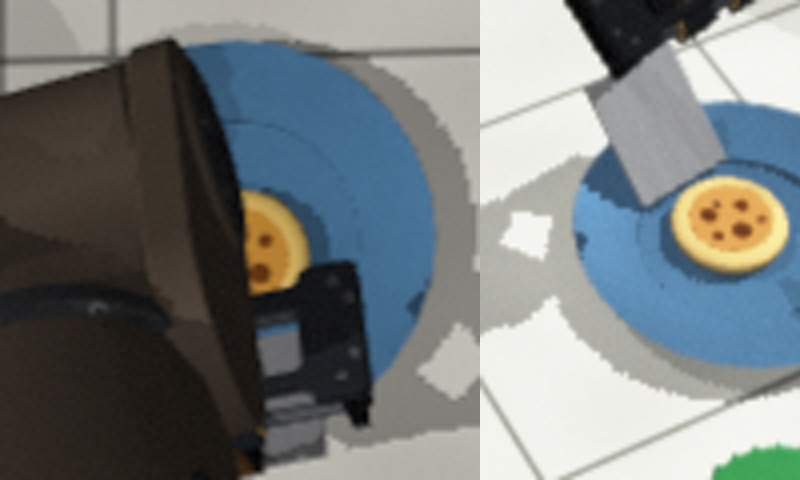

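The arepa lies flat near the plate's middle, toasted side up, with the blade just clear behind it. Next I withdraw and take the turner back to the bare counter.

move_arm:
  commands:
    - [[-0.3,-0.05,0.2],[0,0,0],0]
    - [[-0.3,-0.05,0.4],[0,0,0],0]
    - [[-0.2,-0.05,1.0],[0,0,0],0]
    - [[0,0,1.5],[0,0,0],0]
    - [[0,0,1.5],[0,0,0],0]
    - [[0,0,1.5],[0,0,0],0]
    - [[0,0,1.5],[0,0,0],0]
    - [[0,0,0],[0,0,0],0]
    - [[0,0,0],[0,0,0],0]

```text
t: 27.0
eef_pos: [423.3, 225.2, 191.1]
tcp_rot: [3.14, 0.454, 0.169]
ft_force: [0.3, -0.7, -2.2]
opening: 0.187
grip_force: 30.0
```

```bash
python3 - <<'E'
from h import *
edge_now(DZ); p,y,t=tcp3((582.8,-5.7,40),-10,0);print(p); go(p,y,t)
E
```

```text
t 27.0 edge world [484.4 235.5  85.5] griddle -94.0 481.8 nose-down 40.0 yaw 9.7 roll -0.1 F [ 0.3 -0.7 -2.2] M [ 0.08 -0.26  0.05] q [0.32 0.5  1.69 0.06 1.4  1.69]
[469.14975425  14.33960469  81.1243812 ]
shift cm [4.58, -21.08, -11.0] rotvec [0.01, -40.19, -18.89]
```

move_arm:
  commands:
    - [[0.4,-2.1,0],[0,-4,-1.9],0]
    - [[0.4,-2.1,0],[0,-4,-1.9],0]
    - [[0.4,-2.1,0],[0,-4,-1.9],0]
    - [[0.4,-2.1,0],[0,-4,-1.9],0]
    - [[0.5,-2.1,0],[0,-4,-1.9],0]
    - [[0.5,-2.1,-0.5],[0,-4,-1.9],0]
    - [[0.5,-2.1,-1.5],[0,-4,-1.9],0]
    - [[0.5,-2.1,-2],[0,-4,-1.9],0]
    - [[0.5,-2.1,-2],[0,-4,-1.9],0]
    - [[0.5,-2.1,-2],[0,-4,-1.8],0]

```text
t: 28.0
eef_pos: [469.0, 14.5, 110.2]
tcp_rot: [-3.141, -0.242, -0.176]
ft_force: [0.8, -1.1, -1.0]
opening: 0.185
grip_force: 30.0
```

move_arm:
  commands:
    - [[0,0,-1],[0,0,0],0]
    - [[0,0,-1],[0,0,0],0]
    - [[0,0,0],[0,0,0],0]
    - [[0,0,0],[0,0,0],0]

```text
t: 28.4
eef_pos: [469.1, 15.3, 90.7]
tcp_rot: [-3.141, -0.239, -0.174]
ft_force: [-0.9, 0.5, -1.5]
opening: 0.188
grip_force: 30.0
```

```bash
python3 - <<'E'
from h import *
edge_now(DZ); p,y,t=tcp3((582.8,-5.7,10),-10,0); go(p,y,t)
E
```

```text
t 28.4 edge world [582.6  -4.7  49. ] griddle 21.9 249.7 nose-down 0.3 yaw -10.0 roll 0.0 F [-0.9  0.5 -1.5] M [ 0.13  0.25 -0.01] q [-0.1   0.41  2.21 -0.07  0.28  1.71]
shift cm [0.0, -0.1, -3.96] rotvec [-0.07, -0.3, -0.01]
```

move_arm:
  commands:
    - [[0,-0.1,-1],[0,-0.3,0],0]
    - [[0,0,-1],[0,0,0],0]
    - [[0,0,-1],[0,0,0],0]
    - [[0,0,-0.7],[0,0,0],0]
    - [[0,0,-0.5],[0,0,0],0]
    - [[0,0,-0.3],[0,0,0],0]
    - [[0,0,0],[0,0,0],0]
    - [[0,0,0],[0,0,0],0]

```text
t: 29.2
eef_pos: [469.5, 14.2, 46.1]
tcp_rot: [-3.14, -0.246, -0.175]
ft_force: [0.5, 0.1, -1.4]
opening: 0.186
grip_force: 30.0
```

move_arm:
  commands:
    - [[0,0,-0.1],[0,0,0],0]
    - [[0,0,-0.1],[0,0,0],0]
    - [[0,0,0],[0,0,0],0]
    - [[0,0,0],[0,0,0],0]

```text
t: 29.6
eef_pos: [469.4, 14.2, 44.0]
tcp_rot: [-3.14, -0.245, -0.175]
ft_force: [-0.1, -0.5, -1.1]
opening: 0.19
grip_force: 30.0
```

```bash
python3 - <<'E'
from h import *
edge_now(DZ)
E
```

```text
t 29.6 edge world [583.1  -5.8   3. ] griddle 22.6 248.6 nose-down -0.1 yaw -10.0 roll 0.1 F [-0.1 -0.5 -1.1] M [ 0.06  0.29 -0.02] q [-0.1   0.52  2.25 -0.13  0.13  1.77]
```

move_arm:
  commands:
    - [[0,0,-0.1],[0,0,0],0]
    - [[0,0,-0.05],[0,0,0],0]
    - [[0,0,0],[0,0,0],0]
    - [[0,0,0],[0,0,0],0]

```text
t: 30.0
eef_pos: [469.4, 14.2, 42.4]
tcp_rot: [-3.14, -0.245, -0.175]
ft_force: [0.3, -0.5, -1.1]
opening: 0.182
grip_force: 30.0
```

move_arm:
  commands:
    - [[0,0,-0.1],[0,0,0],0]
    - [[0,0,0],[0,0,0],0]
    - [[0,0,0],[0,0,0],0]

```text
t: 30.3
eef_pos: [469.4, 14.2, 41.4]
tcp_rot: [-3.14, -0.245, -0.175]
ft_force: [-0.4, 0.0, -1.9]
opening: 0.189
grip_force: 30.0
```

```bash
python3 - <<'E'
from h import *
edge_now(DZ)
E
```

```text
t 30.3 edge world [ 5.831e+02 -5.800e+00  4.000e-01] griddle 22.5 248.6 nose-down -0.1 yaw -10.0 roll 0.1 F [-0.4  0.  -1.9] M [ 0.05  0.33 -0.  ] q [-0.1   0.52  2.25 -0.14  0.12  1.78]
```

move_arm:
  commands:
    - [[0,0,-0.1],[0,0,0],0]
    - [[0,0,0],[0,0,0],0]
    - [[0,0,0],[0,0,0],0]

```text
t: 30.6
eef_pos: [469.4, 14.3, 41.1]
tcp_rot: [-3.14, -0.246, -0.175]
ft_force: [-5.2, 0.7, 11.4]
opening: 0.188
grip_force: 30.0
```

move_arm:
  commands:
    - [[0,0,-0.05],[0,0,0],0]
    - [[0,0,0],[0,0,0],0]
    - [[0,0,0],[0,0,0],0]

```text
t: 30.9
eef_pos: [469.4, 14.3, 41.0]
tcp_rot: [-3.14, -0.247, -0.175]
ft_force: [-7.7, 1.1, 22.6]
opening: 0.189
grip_force: 30.0
```

```bash
python3 - <<'E'
from h import *
edge_now(DZ)
E
```

```text
t 30.9 edge world [ 5.831e+02 -5.700e+00  2.000e-01] griddle 22.6 248.7 nose-down -0.2 yaw -10.0 roll 0.1 F [-7.7  1.1 22.6] M [-0.2   0.51 -0.13] q [-0.1   0.53  2.26 -0.14  0.12  1.79]
```

Firm contact with the counter. I ease off, release, and back out along the tool axis.

move_arm:
  commands:
    - [[0,0,0.12],[0,0,0],0]
    - [[0,0,0],[0,0,0],0]
    - [[0,0,0],[0,0,0],1]
    - [[0,0,0],[0,0,0],1]
    - [[0,0,0],[0,0,0],1]
    - [[0,0,0],[0,0,0],1]
    - [[0,0,0],[0,0,0],1]
    - [[0,0,0],[0,0,0],1]
    - [[0,0,0],[0,0,0],1]
    - [[0,0,0],[0,0,0],1]

```text
t: 31.9
eef_pos: [469.4, 14.2, 41.2]
tcp_rot: [-3.14, -0.245, -0.175]
ft_force: [-0.5, 0.3, 0.7]
opening: 0.805
grip_force: 0.0
```

move_arm:
  commands:
    - [[-0.1,0,0.5],[0,0,0],1]
    - [[-0.25,0.04,1],[0,0,0],1]
    - [[-0.37,0.06,1.5],[0,0,0],1]
    - [[-0.37,0.06,1.5],[0,0,0],1]
    - [[-0.37,0.06,1.5],[0,0,0],1]
    - [[-0.37,0.06,1.5],[0,0,0],1]
    - [[0,0,1.5],[0,1.5,0],1]
    - [[0,0,1.5],[0,1.5,0],1]
    - [[0,0,1.5],[0,1.5,0],1]

```text
t: 32.8
eef_pos: [450.7, 17.2, 162.8]
tcp_rot: [3.13, -0.168, -0.172]
ft_force: [0.1, 0.4, 0.1]
opening: 1.0
grip_force: 0.0
```

move_arm:
  commands:
    - [[0,-2.5,1],[0,1.5,0],1]
    - [[0,-2.5,0],[0,1.5,0],1]
    - [[0,-2.5,0],[0,0,0],1]
    - [[0,-2.5,0],[0,0,0],1]
    - [[0,-2.5,0],[0,0,0],1]
    - [[0,-2.5,0],[0,0,0],1]
    - [[0,-2.5,0],[0,0,0],1]
    - [[0,-2.5,0],[0,0,0],1]
    - [[0,0,0],[0,0,0],1]
    - [[0,0,0],[0,0,0],1]

```text
t: 33.8
eef_pos: [450.7, -182.8, 171.6]
tcp_rot: [3.121, -0.117, -0.172]
ft_force: [-0.2, 0.7, -0.6]
opening: 0.998
grip_force: 0.0
```

```bash
python3 - <<'E'
from h import *
print(state()["t"],state()["ft_force"])
im=read_camera("top");cv2.imwrite("pics/end.png",im);ci=camera_info("top")
h=cv2.cvtColor(im,cv2.COLOR_BGR2HSV);m=cv2.inRange(h,(10,70,90),(32,255,255));k=np.zeros_like(m);k[200:310,165:275]=m[200:310,165:275]
c=max(cv2.findContours(k,0,1)[0],key=cv2.contourArea);(u,v),r=cv2.minEnclosingCircle(c);print("arepa-plate",ray("top",u,v,19,ci)[:2]-PC,r)
E
```

```text
33.8 [-0.1513375   0.72440226 -0.56432267]
arepa-plate [-10.67173022  -3.13518573] 17.424970626831055
```

View pics/end.png

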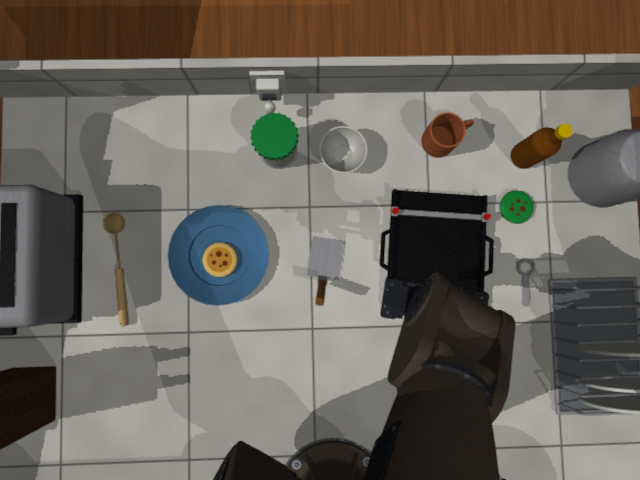

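The arepa is at (220,259), 11 mm from the plate's centre. The turner lies flat at (326,258), clear of everything, and the bystanders haven't moved. The arm is free, so I hand in.

```bash
python3 -c "
from cell import env
print(env.job_done())"
```

```text
the job is handed in; nothing more can be done
None
```

The arepa lies flat, toasted side up, about 11 mm from the plate's centre; the turner lies flat on bare counter, released; pressing it down reached about 23 N; the job is handed in at about 34 s, verdict not shown.

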